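# Refit the platform of a bench rocker on its drive ball and latch it

### The arm

A 6-joint arm with a two-finger parallel gripper is mounted at the origin on a cart in front of the work surface, level with it; the furniture and walls round the work are solid. World frame = base frame: x ahead of the robot, y to its left, z up, the work surface at z = 0. Lengths are in m, angles in rad, forces in N, time in s.
With the tool pointing down it reaches from about 0.325 to 0.925 m from the base axis. Payload 3.1 kg.
Tool frame: the origin (TCP) lies on the centre line of the jaws, within the pads' length; the fingertips stand 11 mm ahead of it and the grasp point (between the pads) lies 8 mm behind it (arm.tip_extent is the distance from the TCP to the fingertips, in m); z points along the fingers, y is the line along which they close (so a half turn about z gives the same grasp; the last joint's range is limited). The gripper opens to 85 mm and grips with 20 to 120 N. Pads are 22 mm wide; open, the fingers measure 114 mm over their backs; the gripper's body (76 mm by 85 mm) begins 54 mm behind the grasp point. The pads swing forward as they close: fully open they stand 13 mm farther back than shut.
Start: joints at [-1.346, 0.217, 1.613, -0, 1.311, -0.112], TCP at [0.207, -0.59, 0.242] pointing down, gripper open.
Joint ranges: [-2.75, 2.75], [-0.78, 2.1], [0.31, 2.55], [-1.13, 4.27], [0.13, 2.63], [-2.58, 2.58]. Speed limits (rad/s): [2.79, 2.79, 3.14, 3.14, 3.14, 3.14].

### API

Orientations are given as a unit quaternion [x, y, z, w].
In Python, from rig import get_obs, optics, job, arm gives the robot as it stands.
- The arm moves only by the shell command python3 -m inch 'ROWS' [OPENING] [FORCE]. ROWS is JSON, a list of rows, each a list of 6 numbers: the shift along the tool's x, y, z in mm, then the turn, a rotation vector about the tool's x, y, z in rad. A call has 1 to 10 rows; each row is the pose to reach, as a shift and turn from the pose commanded when the call began, along the tool's axes at that moment; what a row does not reach only later rows make up. A row lasts 1/10 s, in which the tool goes at most 50 mm and 8.59 degrees, less where a joint would pass 70% of its speed; a pose out of reach is approached as far as the arm can. A call with a gripper value outside its range is refused whole. OPENING is the opening, from -1 (shut) to 1 (fully open), set as the call begins (- or left out, the last holds). The fingers move at their own pace and stop on an object; FORCE is the grip in N (left out, the last holds). Time passes only in rows, so rows that repeat a pose let the fingers close. It gives the time, the measured TCP pose, the force, the opening and the grip force at its end, in the units of the state.
- get_obs(): the state, without advancing time (a new reading comes with each control period).
- optics.get_image(name): name is "scene" or "top"; returns (picture, depth): 420x560x3 uint8, blue, green, red; 420x560 float32, m along the optical axis (not along the pixel's ray), 0 where there is no reading.
- optics.get_calibration(name): a dict with "vfov" (degrees; the focal length in pixels is half the picture's height over the tangent of half this angle, whatever the lens; pixels are square), "cx", "cy" (the principal point, pixels), "xyz" and "rotation" of the camera in the world. Camera axes: x right, y down, z forward; pixel columns grow to the right and rows downward; lengths in m; the calibration is good to about 2 mm. A picture is of the moment at which its call begins. get_calibration takes no time and is no camera call.
- job.job_done(): hands the job in; it is judged then, once.
The state is a dict: "time_s": time; "qpos": joint angles; "joint_velocities": joint speeds; "tau": joint torques, N m; "tool_pos": TCP position; "eef_rot": TCP orientation; "force": force on the tool from outside, world axes, zero at the start; "moment": the same for the moment, N m; "opening": opening from 0.0 (shut) to 1.0 (fully open); "finger_force": force on a finger pad.
Only numpy, scipy, OpenCV 4.12 (cv2) and the standard library are available. Lean on these libraries where they do the work, as an engineer would, in place of code of your own. Each camera call takes 0.05 s, during which the arm holds its last target. There are 200 camera calls.

### The job

The platform of the little bench rocker was taken off for cleaning; put it back. Set the socket at the end of its tongue over the drive ball, push it gently down until it snaps fully home on the ball, let the tail of the platform down on the rubber roller, then press the latch lever all the way down. The plastic drive gears do not take more than 15 N, so feel for the ball and ram nothing onto it, and leave the other things on the worktop alone.

Things in the scene. Friction and masses are not known exactly. Their poses are not given: they have to be found in the camera images.
- rocker: The rocker's base, fixed on the worktop: a white box 126 (x) x 262 (y) x 46 mm high, display, knob and switch on its front. Origin: centre of its underside, on the worktop; z up, y along its length. Drive ball at the +y end, rest roller at the -y end.
- turret (a point): Middle of the drive turret's top plate, on the ball's vertical axis, 52 mm above the worktop, at y = +95 mm of the base. Above it, on a 10 mm neck, stands the steel drive ball, 25 mm diameter. The crank stopped anywhere in its stroke: the ball's centre is 94 to 138 mm above the worktop, not measured; find it by touch or sight. It is greased and stands on a stiff rubber bush.
- roller_top (a point): Middle of the top of the base's black rubber rest roller, 78 mm above the worktop, at y = -95 mm of the base. Roller 16 mm thick, 94 mm long, lying along the base's x between two cheeks whose tops are 2.5 mm lower.
- ball_stud (a joint): How far the drive ball has been pushed down on its rubber bush, m: 0 at rest, -0.0015 at 15 N (10 N per mm, to -0.004). A gauge of the load on the drive, but no finer than the other readings; the wrist force tells it better.
- platform: The loose platform, about 0.3 kg, lying flat on the worktop. Origin: on its flat underside, midway between socket and tail; z up, y from tail to socket. Aluminium tray with a black ribbed mat, 110 mm wide, y = -130 to 0, rim 12 mm high; tongue 34 mm wide, 10 mm high, y = 0 to 78 mm; steel socket cup at y = +95 mm, 36 mm across, 34.5 mm high; its front block ends at y = 123 mm.
- tail (a point): Point of the platform's underside that belongs on top of the roller, at y = -95 mm of the platform. Fitted, the platform lies along the base, x and y the same way, its origin above the base's origin, its tail on the roller and its socket end 0 to 13.4 degrees higher, according to the ball's height.
- rib (a point): Middle of the upright grip rib on the tongue, 27 mm above the underside, at y = +29 mm of the platform. The rib is 14 mm thick (x), 44 mm long (y) and stands from 10 to 44 mm above the underside: grip it from above across its thickness.
- socket (a point): Where the seated ball's centre is in the socket: on the cup's axis (y = +95 mm of the platform), 16 mm above the underside, 12.5 mm below the cup's inner crown. The cup is open below, its mouth level with the underside and flared 5 mm a side; inside it has 1.3 mm of play round the ball.
- keeper_point (a point): Sprung keeper inside the cup, 8.5 mm above the underside. It meets the ball when socket is still about 16 mm above the ball's centre. Driving the ball past it takes a downward push of about 7 to 12 N, more than the platform's weight; then the force drops, and rises again when the crown meets the ball: only then is the socket home.
- latch (a joint): Latch lever angle, rad: 0 = open, standing 65 degrees above the tongue's plane; 1.13 = fully down, flat over the cup, its jaw locked under the ball (it cannot get there unless the socket is home). It stays where it is left; 0.1 N m turns it. Hinge along the platform's x at y = +113 mm, 40 mm above the underside; pressed down, the free end swings in an arc towards the grip rib.
- lever_end (a point): Axis of the round black grip bar (10 mm thick, 22 mm long, along x) at the free end of the latch lever, 52 mm from its hinge. Fully down it is 40 mm above the platform's underside, at y = +61 mm of the platform.
- dish_lid: Bystander: a small shallow clear-white dish lid lying on the worktop, 55 mm across, 10 mm high. Leave it. Origin: centre of its underside.
- tweezers: Bystander: a pair of steel tweezers lying flat, 120 x 8 x 9 mm. Leave it. Origin: centre of its underside.
- specimen_jar: Bystander: a specimen jar with a screw lid, 66 mm across, 59 mm high, standing behind. Leave it. Origin: centre of its underside.
- timer: Bystander: a white bench timer with three keys, 62 x 64 x 20 mm, lying behind. Leave it. Origin: centre of its underside.
- marker: Bystander: a marker pen lying behind, 129 x 16 mm. Leave it. Origin: centre of its underside.

How it is judged:
On the way, in this order (a step that is already met when the one before it is completed fails the run):
1. the platform is pressed home on the drive ball (socket on the ball's axis, snapped fully down) while the latch lever is still up (distance between socket and ball_stud_c0 below 0.0035 m and value of joint latch below 0.5 rad and contact force between platform and rocker above 0.5 N), for 0.2 s.
2. the latch lever is pressed fully down with the socket home on the ball (distance between socket and ball_stud_c0 below 0.0035 m and value of joint latch above 1.06 rad), for 0.2 s.
At the end, for the whole second after the job is handed in: The socket is home on the drive ball (its seat within 3.5 mm of the ball's centre), the platform's tail lies on the roller (within 15 mm of its middle, underside 72 to 85 mm high), the latch lever is fully down (past 1.06 rad), and the platform is at rest (all of step 2 and horizontal distance between tail and roller_top below 0.015 m and height (world z) of tail between 0.072 and 0.085 m and linear speed of platform below 0.02 m/s); the robot touches nothing.
It fails at once if the drive ball is pushed or struck down with more than 15 N (its bush gives by 1.5 mm) (value of joint ball_stud below -0.0015 m).
It fails at once if the robot pushes the rocker itself with more than 25 N (contact force between the arm and rocker above 25 N).
It fails at once if a bystander is moved by more than 20 mm (distance of any of dish_lid, tweezers, specimen_jar, timer, marker from where it was at the start of the episode above 0.02 m).
It also fails if it takes over 72 s, if anything falls off the work surface, if the arm or the gripper's body presses on something with over 40 N, if the wrist force passes 120 N, or if a joint passes its speed limit or range.

## Working session

There is one attempt and no reset: what is moved stays moved. The work goes in short steps, Python scripts to look and compute and a shell command to move; the robot and the scene stay as the last step left them, time stands still between calls to the robot, and variables do not carry over. Pictures are saved under pics/ and viewed, at most 10 in all, crops included, and the job is handed in when it is done.

```bash
ls; mkdir -p pics; cat > h.py <<'E'
import numpy as np,cv2
from rig import get_obs,optics,job,arm
from scipy.spatial.transform import Rotation as R
def cam(n):
    c=optics.get_calibration(n); f=210/np.tan(np.radians(c['vfov'])/2)
    r=np.array(c['rotation'],float)
    r=r if r.shape==(3,3) else R.from_quat(r).as_matrix()
    return c,f,r,np.array(c['xyz'])
def pts(n,d):
    c,f,r,t=cam(n); v,u=np.mgrid[0:420,0:560]
    p=np.stack([(u-c['cx'])/f*d,(v-c['cy'])/f*d,d],-1)
    return p@r.T+t
def ray(n,u,v,z):
    c,f,r,t=cam(n); w=r@np.array([(u-c['cx'])/f,(v-c['cy'])/f,1]); return t+w*(z-t[2])/w[2]
E
python3 - <<'E'
from h import *
for n in ('scene','top'):
    im,d=optics.get_image(n); cv2.imwrite(f'pics/{n}0.png',im); np.save(f'{n}0.npy',d); print(n,optics.get_calibration(n))
o=get_obs(); print(o)
E
```

```text
pics
scene {'vfov': 54.40560589806642, 'cx': 279.5849043644229, 'cy': 212.52997824531792, 'xyz': array([-0.08707535,  0.56152657,  0.61518217]), 'rotation': array([-0.35867203,  0.79428033, -0.45082812,  0.19294335])}
top {'vfov': 54.840357474588046, 'cx': 286.9268409050289, 'cy': 212.71946136230292, 'xyz': array([ 0.42736586, -0.00686229,  1.24687111]), 'rotation': array([-0.70495305,  0.7079368 , -0.02460593,  0.03551381])}
{'time_s': 0.1, 'qpos': array([-1.34621239e+00,  2.17677570e-01,  1.61479967e+00, -1.30626405e-05,
        1.31130706e+00, -1.12205415e-01]), 'joint_velocities': array([ 0.00041803, -0.00116204, -0.00327469, -0.00037363, -0.00024374,
       -0.000701  ]), 'tau': array([-1.64194924e-03, -3.98079836e+01, -3.04971564e+01, -2.34795252e-04,
        4.20667202e-03, -1.39359534e-05]), 'tool_pos': array([ 0.20638893, -0.58917426,  0.24108596]), 'eef_rot': array([ 9.85854215e-01,  1.67601509e-01, -6.78420324e-05, -1.09374062e-03]), 'force': array([ 0.56582323, -0.22095388, -0.61898287]), 'moment': array([ 0.03406639, -0.00525005, -0.02529065]), 'finger_force': 0.0, 'opening': 1.0007364550411926}
```

View pics/scene0.png

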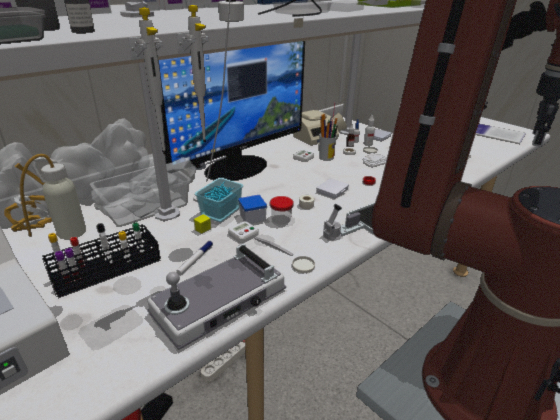

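View pics/top0.png

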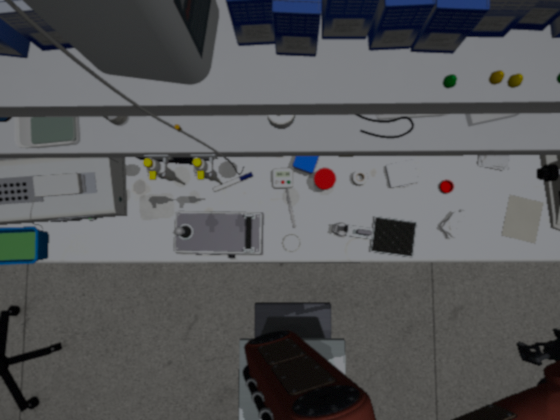

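The scene view shows the rocker at about (215,295) with its ball at (173,277). The top view shows the rocker at (218,233) with its ball near (183,231), and the platform with its mat at (393,237) and its cup at (340,230). I'll enlarge these areas and measure.

```bash
python3 - <<'E'
from h import *
t=cv2.imread('pics/top0.png'); s=cv2.imread('pics/scene0.png')
a=cv2.resize(t[195:275,165:425],(780,240),interpolation=cv2.INTER_CUBIC)
b=cv2.resize(s[230:350,140:300],(440,330),interpolation=cv2.INTER_CUBIC)
c=cv2.resize(s[190:250,310:390],(340,255),interpolation=cv2.INTER_CUBIC)
o=np.zeros((575,780,3),np.uint8);o[:240]=a;o[242:572,:440]=b;o[242:497,440:]=c
cv2.imwrite('pics/c0.png',o)
for n in('top','scene'):
    P=pts(n,np.load(n+'0.npy')); 
    np.save(n+'P.npy',P)
P=np.load('topP.npy')
print('table z',np.median(P[250:258,270:330,2]),'scene',np.median(np.load('sceneP.npy')[285:300,300:330,2]))
np.set_printoptions(linewidth=250)
print('rocker z mm'); print((P[208:262:3,168:270:4,2]*1000).astype(int))
print('plat'); print((P[215:260:3,326:422:4,2]*1000).astype(int))
# mat
m=((t.max(2)<75)).astype(np.uint8); m[:,:360]=0;m[:,425:]=0;m[:210]=0;m[265:]=0
c=max(cv2.findContours(m,0,2)[0],key=cv2.contourArea); print(cv2.minAreaRect(c),cv2.contourArea(c))
r=cv2.boxPoints(cv2.minAreaRect(c)); print(r)
for p in r: print(ray('top',*p,0.010))
E
```

```text
table z 0.0009739801183111796 scene -0.028504226631448026
rocker z mm
[[   0    1   -1    3    0    1    1    1    0   -1   -1    2    0    0   -4   -2    2    1    0    2   -3   -1    3    2    3    2]
 [   2    1   43   42   45   41   39   38   43   38   40   35   39   35   -3    1    1    0    2    0   -1    2   -1   -1   -1    0]
 [  -1    2   47   49   49   47   45   46   50   44   46 1246   48   44   46   49   48   43   48   47   77   49   44   43   -1    0]
 [  -2    2   46   45   48   48   44   49   46   49   43   46   45   45   45   50   46   49   47   47   78   56   46   42    0    0]
 [   0    2   48   45   52   52   45   49   47   49   50   42   44   47   49   51   46   48   51   47   78   47   44   45   -1    0]
 [   2    0   45   52   46   50   42   51   44   49   47   47   44   49   47   51   46   47   51   47   77   45   53   45    0    1]
 [   3   -1   47 1246   62   55   50   49   47   49   48   49   45   48   45   49   47   44   47   50   75   49   49   41    2    2]
 [   1    3  125  128   84   63   53   49   52   46   50   45   48   48   47   47   48   49   48   
[... 2867 characters left out ...]
   -1   -1    1    0    1    0    1   11   11    4    2    4   10    3    9    7    4    4   -2    0]
 [   2   -2   -1   -1    0    6    1    5   -1    6    3    0   -1    0    0    1   10   14    3   11    1    6   -1   -3]
 [   0   -1   -3   -3    3   -1    0    0    3    4    2 1246    0   -1    3    1   -2    1    3    5    0    0    2    5]]
((392.9461669921875, 236.43080139160156), (41.4276008605957, 33.36534118652344), 7.125016689300537) 1273.0
[[370.3231  250.41542]
 [374.46158 217.30772]
 [415.56924 222.44618]
 [411.43076 255.55388]]
[ 0.41687131 -0.24053177  0.01      ]
[ 0.51749351 -0.25524547  0.01      ]
[ 0.50121517 -0.37969647  0.01      ]
[ 0.40096744 -0.36418548  0.01      ]
```

View pics/c0.png

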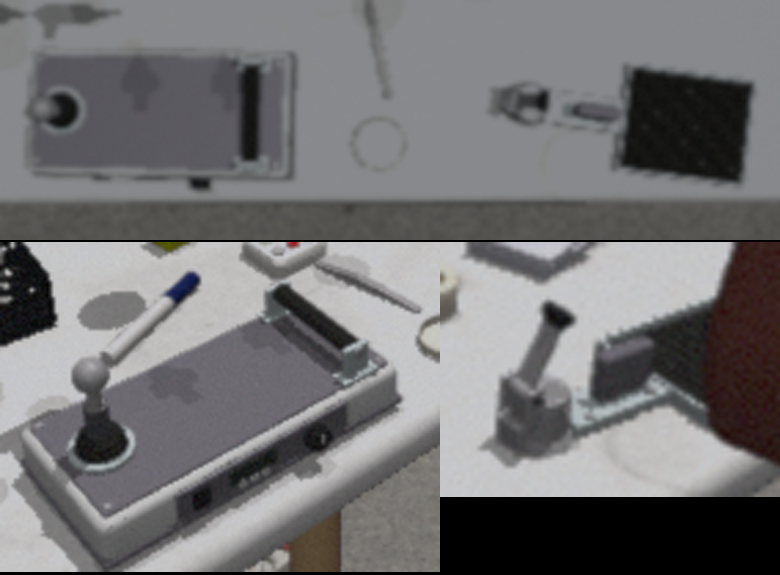

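The ball (scene crop about (90,376), top crop about (45,108)) is high, with its top at roughly 127 mm. The platform lies about 7° off, with its lever up. I'll average a few frames to get precise poses.

```bash
cat > m.py <<'E'
from h import *
def avg(n,k):
    I=[];D=[]
    for _ in range(k):
        i,d=optics.get_image(n); I.append(i.astype(float)); D.append(np.where(d>0.1,d,np.nan))
    return np.mean(I,0).astype(np.uint8),np.nanmedian(D,0)
def pose2(xy): # min rect in world xy
    return cv2.minAreaRect((xy*1000).astype(np.float32))
E
python3 - <<'E'
from m import *
np.set_printoptions(precision=4,suppress=True)
t,dt=avg('top',8); s,ds=avg('scene',6)
cv2.imwrite('pics/t1.png',t);cv2.imwrite('pics/s1.png',s)
P=pts('top',dt); Q=pts('scene',ds); np.save('P1.npy',P);np.save('Q1.npy',Q)
z=P[...,2]; U=np.zeros(z.shape,bool)
def reg(r0,r1,c0,c1):
    m=U.copy(); m[r0:r1,c0:c1]=1; return m
m=reg(205,265,165,272)&(z>.043)&(z<.055); print('rocker top rect',pose2(P[m][:,:2]))
# contour-based rocker rect: pixels with z>.03
mm=(reg(200,262,165,272)&(z>.02)).astype(np.uint8)
c=max(cv2.findContours(mm,0,2)[0],key=cv2.contourArea); r=cv2.boxPoints(cv2.minAreaRect(c)); print([ray('top',*p,.046)[:2] for p in r])
m=reg(208,262,235,256)&(z>.071)&(z<.09); x=P[m]; c=x.mean(0); w=np.linalg.svd(x[:,:2]-c[:2])[2][0]; print('roller',c,m.sum(),w,'mid extents',x.min(0),x.max(0))
def sph(x):
    from scipy.optimize import least_squares
    f=lambda c:np.linalg.norm(x-c,axis=1)-.0125
    return least_squares(f,x.mean(0)-[0,0,.006],loss='soft_l1',f_scale=.002)
m=reg(220,245,168,190)&(z>.107); r=sph(P[m]); print('ball top',r.x,m.sum(),r.cost,P[m].mean(0))
m=reg(265,300,160,186)&(Q[...,2]>.107); x=Q[m];r=sph(x); print('ball scene',r.x,m.sum(),x.mean(0))
v,u=np.nonzero(m); print('scene blob',u.mean(),v.mean(),u.min(),u.max(),v.min(),v.max())
# platform
m=reg(215,250,352,374)&(z>.035); x=P[m];c=x.mean(0);w=np.linalg.svd(x[:,:2]-c[:2])[2][0];print('rib',c,m.sum(),w,pose2(x[:,:2]))
v,u=np.nonzero(m); print('rib rays',ray('top',u.mean(),v.mean(),.044))
m=reg(205,262,366,425)&(z>.003)&(z<.016); print('tray',pose2(P[m][:,:2]),P[m].mean(0))
m=reg(215,250,325,352)&(z>.028); x=P[m]; print('cup/lever');print(x[np.argsort(x[:,1])][::4])
print('table top/scene',np.median(z[245:258,270:330]),np.median(Q[230:250,225:235,2]))
E
```

```text
rocker top rect ((473.8799133300781, 219.90469360351562), (257.8966064453125, 122.36199951171875), 88.81610107421875)
[array([0.5366, 0.3494]), array([0.5353, 0.0888]), array([0.396 , 0.0885]), array([0.3968, 0.3466])]
roller [0.4702 0.1247 0.0764] 216 [-0.9998  0.0178] mid extents [0.4169 0.1126 0.0712] [0.5272 0.136  0.0799]
ball top [0.4761 0.3153 0.1159] 63 1.1729001093043606e-05 [0.4756 0.3134 0.1241]
ball scene [0.474  0.313  0.1159] 148 [0.468  0.3157 0.1211]
scene blob 172.27702702702703 278.0 166 179 272 284
rib [ 0.473 -0.216  0.044] 71 [-0.1251 -0.9922] ((473.0774230957031, -216.21646118164062), (43.86370849609375, 13.652111053466797), 82.51409912109375)
rib rays [ 0.473 -0.216  0.044]
tray ((474.1727294921875, -317.3971252441406), (178.17367553710938, 160.928466796875), 87.8897933959961) [ 0.4606 -0.3087  0.0079]
cup/lever
[[ 0.478  -0.1676  0.0355]
 [ 0.4843 -0.1604  0.0902]
 [ 0.4813 -0.1601  0.0922]
 [ 0.4691 -0.1584  0.036 ]
 [ 0.4814 -0.1573  0.0924]
 [ 0.4991 -0.1562  0.0337]
 [ 0.4721 -0.1556  0.0352]
 [ 0.4928 -0.1548  0.091 ]
 [ 0.4757 -0.1544  0.0916]
 [ 0.499  -0.1529  0.0358]
 [ 0.4692 -0.1526  0.035 ]
 [ 0.4787 -0.1519  0.0896]
 [ 0.4878 -0.1505  0.079 ]
 [ 0.4991 -0.1502  0.0341]
 [ 0.4721 -0.1496  0.035 ]
 [ 0.4852 -0.1482  0.0735]
 [ 0.4792 -0.1477  0.0768]
 [ 0.4722 -0.1467  0.0348]
 [ 0.4883 -0.1459  0.0692]
 [ 0.4766 -0.1454  0.0719]
 [ 0.4751 -0.1436  0.0362]
 [ 0.4797 -0.1431  0.0666]
 [ 0.4859 -0.1411  0.0597]
 [ 0.4829 -0.1409  0.0613]
 [ 0.4799 -0.1406  0.0639]
 [ 0.4802 -0.1384  0.0574]
 [ 0.4927 -0.1372  0.0428]
 [ 0.4893 -0.1363  0.0503]
 [ 0.4774 -0.1357  0.0541]
 [ 0.4866 -0.1337  0.0469]
 [ 0.4894 -0.1335  0.0488]
 [ 0.4926 -0.1309  0.0457]
 [ 0.4807 -0.1308  0.0456]
 [ 0.4777 -0.1306  0.0472]
 [ 0.4927 -0.1283  0.0428]
 [ 0.4778 -0.1278  0.045 ]]
table top/scene 0.0008683852869096897 0.0007165206097626831
```

```bash
cat > go.py <<'E'
import sys
from m import *
np.set_printoptions(precision=4,suppress=True)
def row(p,yaw,pitch=0,p0=None,R0=None):
    """tool target: tool x along platform y at yaw, nose-up pitch (deg)"""
    o=get_obs(); R0=R.from_quat(o['eef_rot']) if R0 is None else R0; p0=o['tool_pos'] if p0 is None else p0
    Rp=R.from_euler('z',yaw,degrees=True)*R.from_euler('x',pitch,degrees=True)
    M=Rp.as_matrix(); T=R.from_matrix(np.stack([M[:,1],M[:,0],-M[:,2]],1))
    return np.r_[R0.inv().apply(np.array(p)-p0)*1000,(R0.inv()*T).as_rotvec()]
def st():
    o=get_obs(); M=R.from_quat(o['eef_rot']).as_matrix()
    yaw=np.degrees(np.arctan2(-M[0,0],M[1,0])); pit=np.degrees(np.arcsin(M[2,0]))
    print('t',o['time_s'],'p',o['tool_pos'],'yaw %.2f pitch %.2f roll %.2f'%(yaw,pit,np.degrees(np.arcsin(M[2,1]))),'F',o['force'],'M',o['moment'],'open',o['opening'],'ff',o['finger_force'])
if __name__=='__main__':
    st()
    if len(sys.argv)>1: print(row(*eval(sys.argv[1])))
E
python3 go.py '([.473,-.216,.15],-7.3)'
```

```text
t 0.8 p [ 0.2066 -0.5899  0.2424] yaw -70.70 pitch -0.00 roll 0.01 F [-0.5621  0.6558  0.3913] M [-0.0329  0.0492  0.01  ] open 0.9999344932018334 ff 0.0
[ 375.0151 -264.8708   92.3391    0.0001    0.0001   -1.1065]
```

```bash
python3 -m inch '[[375,-265,92,0,0,-1.1065],[375,-265,92,0,0,-1.1065],[375,-265,92,0,0,-1.1065],[375,-265,92,0,0,-1.1065],[375,-265,92,0,0,-1.1065],[375,-265,92,0,0,-1.1065],[375,-265,92,0,0,-1.1065],[375,-265,92,0,0,-1.1065],[375,-265,92,0,0,-1.1065],[375,-265,92,0,0,-1.1065]]' 1; python3 go.py '([.473,-.216,.026],-7.3)'
```

```text
time_s: 1.8
tool_pos: [0.4741, -0.212, 0.1494]
eef_rot: [0.75, 0.662, 0.0, -0.001]
force: [-1.1, 0.1, 0.3]
opening: 0.998
finger_force: 0.0
t 1.8 p [ 0.4741 -0.212   0.1494] yaw -7.09 pitch 0.11 roll -0.04 F [-1.0661  0.0589  0.3045] M [-0.0128  0.029  -0.0055] open 0.9981782398744469 ff 0.0
[ -4.343   -0.5119 123.3728  -0.0008  -0.0019   0.0036]
```

```bash
python3 -m inch '[[0,0,0,0,0,0],[0,0,0,0,0,0]]'; python3 go.py '([.473,-.216,.026],-7.3)'
```

```text
time_s: 2.0
tool_pos: [0.473, -0.2159, 0.1504]
eef_rot: [0.75, 0.661, -0.0, 0.0]
force: [-0.1, 0.1, -0.2]
opening: 0.998
finger_force: 0.0
t 2.0 p [ 0.473  -0.2159  0.1504] yaw -7.23 pitch -0.04 roll -0.01 F [-0.0992  0.1302 -0.1563] M [-0.0099  0.0097  0.0176] open 0.9982286856132515 ff 0.0
[ -0.0236   0.0312 124.4331  -0.0001   0.0007   0.0013]
```

```bash
python3 -m inch '[[0,0,40,0,0,0],[0,0,80,0,0,0],[0,0,105,0,0,0],[0,0,118,0,0,0],[0,0,124,0,0,0],[0,0,124,0,0,0],[0,0,124,0,0,0]]'; python3 -m inch '[[0,0,0,0,0,0],[0,0,0,0,0,0],[0,0,0,0,0,0],[0,0,0,0,0,0],[0,0,0,0,0,0],[0,0,0,0,0,0],[0,0,0,0,0,0],[0,0,0,0,0,0],[0,0,0,0,0,0],[0,0,0,0,0,0]]' -1 110; python3 go.py
```

```text
time_s: 2.7
tool_pos: [0.4741, -0.217, 0.0278]
eef_rot: [0.751, 0.66, 0.0, 0.001]
force: [-0.1, 0.2, -0.3]
opening: 1.003
finger_force: 0.0
time_s: 3.7
tool_pos: [0.4733, -0.216, 0.0268]
eef_rot: [0.751, 0.661, 0.0, 0.0]
force: [0.6, 1.2, 5.5]
opening: 0.147
finger_force: 108.0
t 3.7 p [ 0.4733 -0.216   0.0268] yaw -7.30 pitch -0.01 roll 0.04 F [0.6027 1.2016 5.4535] M [ 0.1391  0.1833 -0.0082] open 0.14749077098972 ff 108.00115585327148
```

```bash
python3 -m inch '[[0,0,-5,0,0,0],[0,0,-20,0,0,0],[0,0,-45,0,0,0],[0,0,-75,0,0,0],[0,0,-110,0,0,0],[0,0,-145,0,0,0],[0,0,-175,0,0,0],[0,0,-190,0,0,0],[0,0,-190,0,0,0],[0,0,-190,0,0,0]]'; python3 - <<'E'
from m import *
from go import st
st()
s,ds=avg('scene',5);t,dt=avg('top',5)
P=pts('top',dt);np.save('P2.npy',P);np.save('Q2.npy',pts('scene',ds))
o=np.zeros((600,560,3),np.uint8);o[:420]=s;o[420:600,:520]=cv2.resize(t[190:280,200:460],(520,180));cv2.imwrite('pics/l.png',o)
E
```

```text
time_s: 4.7
tool_pos: [0.472, -0.2153, 0.215]
eef_rot: [0.751, 0.661, -0.0, -0.001]
force: [0.7, -0.5, -3.6]
opening: 0.147
finger_force: 107.6
t 4.7 p [ 0.472  -0.2153  0.215 ] yaw -7.31 pitch 0.05 roll -0.11 F [ 0.7345 -0.4887 -3.6158] M [0.1047 0.0119 0.001 ] open 0.14672312623895958 ff 107.6320481300354
```

View pics/l.png

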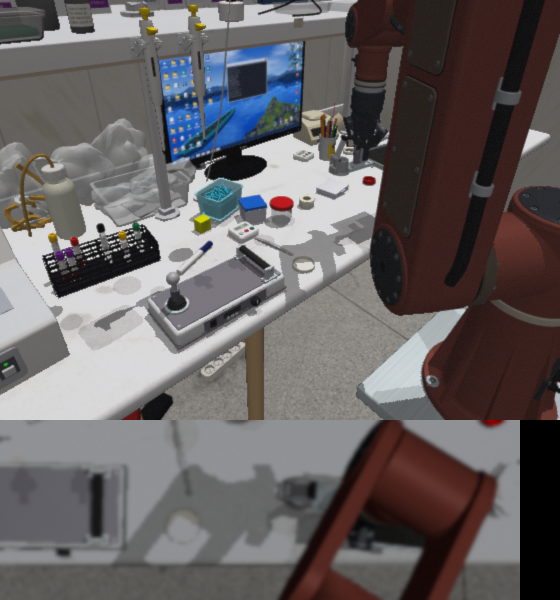

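```bash
cat >> go.py <<'E'
def tcp(sock,yaw,pitch,off=(0,-.066,.0108)):
    return np.array(sock)+(R.from_euler('z',yaw,degrees=True)*R.from_euler('x',pitch,degrees=True)).apply(off)
E
python3 -c "
from go import *
p=tcp([.475,.314,.205],-1.2,5.5);print(p,row(p,-1.2,5.5))"
```

```text
[0.4736 0.2473 0.2094] [459.4276 -58.112    6.6612   0.0045   0.0956  -0.1065]
```

```bash
python3 -m inch '[[25,-3,0,0,0,0],[65,-8,0,0,0,-0.02],[115,-14,0,0,0,-0.04],[165,-21,0,0,0.02,-0.06],[215,-27,0,0,0.04,-0.08],[265,-33,0,0,0.06,-0.106],[315,-40,2,0.0,0.08,-0.1065],[360,-45,4,0.0045,0.0956,-0.1065],[405,-51,6,0.0045,0.0956,-0.1065],[435,-55,6.5,0.0045,0.0956,-0.1065]]'; python3 -c "
from go import *
p=tcp([.475,.314,.205],-1.2,5.5);print(p,row(p,-1.2,5.5))"
```

```text
time_s: 6.2
tool_pos: [0.4732, 0.2254, 0.2099]
eef_rot: [0.713, 0.7, 0.035, -0.033]
force: [-0.2, -0.7, -3.1]
opening: 0.139
finger_force: 107.5
[0.4736 0.2473 0.2094] [21.7771 -0.0336  2.5579  0.0007 -0.0004  0.002 ]
```

```bash
python3 -m inch '[[12,0,0,0,0,0],[21,0,1.5,0,0,0],[22.5,0,2.2,0,0,0],[22.5,0,2.2,0,0,0],[22.5,0,2.2,0,0,0]]'; python3 - <<'E'
from m import *
from go import *
st()
s,ds=avg('scene',6);t,dt=avg('top',6)
P=pts('top',dt);np.save('P3.npy',P);Q=pts('scene',ds);np.save('Q3.npy',Q)
o=np.zeros((600,640,3),np.uint8);o[:400]=cv2.resize(s[200:325,120:320],(640,400),interpolation=cv2.INTER_CUBIC);o[400:600,:520]=cv2.resize(t[180:280,140:400],(520,200));cv2.imwrite('pics/l2.png',o)
E
```

```text
time_s: 6.7
tool_pos: [0.4743, 0.244, 0.2096]
eef_rot: [0.714, 0.698, 0.034, -0.033]
force: [0.3, -0.3, -2.7]
opening: 0.145
finger_force: 107.5
t 6.7 p [0.4743 0.244  0.2096] yaw -1.28 pitch 5.44 roll 0.02 F [ 0.2866 -0.2509 -2.7299] M [-0.0026 -0.0371 -0.0603] open 0.14525365476137908 ff 107.50871658325195
```

View pics/l2.png

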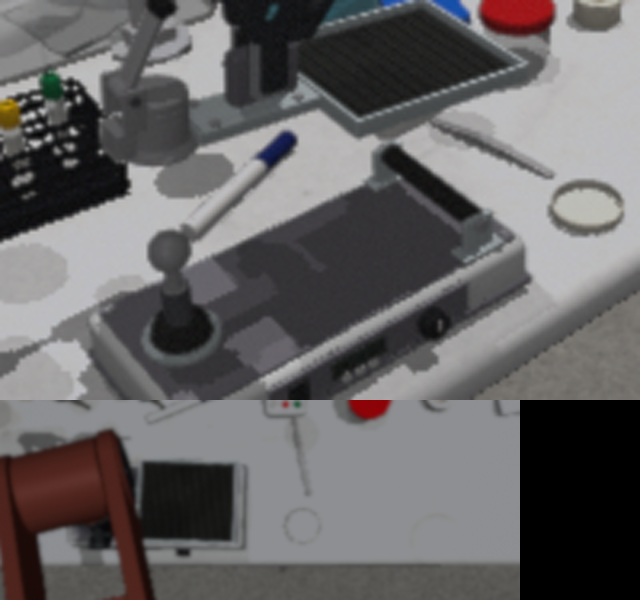

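The picture shows the cup at crop (160,120), well above the ball at (170,252), and the tray level sideways over the roller. I'll measure the platform's actual pitch and the cup's position relative to the ball from depth.

```bash
python3 - <<'E'
from m import *
from go import *
from scipy.optimize import least_squares
P=np.load('P3.npy');Q=np.load('Q3.npy')
def plane(x):
    for _ in range(3):
        A=np.c_[x[:,:2],np.ones(len(x))];c=np.linalg.lstsq(A,x[:,2],rcond=None)[0];r=x[:,2]-A@c;x=x[abs(r)<.005]
    return c,len(x),r.std()
m=P[214:246,214:252].reshape(-1,3);m=m[(m[:,2]>.1)&(m[:,2]<.25)]
c,n,s=plane(m);print('top mat pitch %.2f roll %.2f'%tuple(np.degrees(np.arctan(c[[1,0]]))),n,s, 'z at(.471,.15)',c@[.471,.15,1])
print(cv2.minAreaRect((m[:,:2]*1000).astype(np.float32)))
q=Q[205:245,215:285].reshape(-1,3);q=q[(q[:,2]>.12)&(q[:,2]<.25)&(q[:,1]>.11)&(q[:,1]<.21)&(abs(q[:,0]-.473)<.05)]
c,n,s=plane(q);print('scene mat pitch %.2f roll %.2f'%tuple(np.degrees(np.arctan(c[[1,0]]))),n,s,c@[.471,.15,1])
# cup from scene
q=Q[222:252,150:184].reshape(-1,3);q=q[(q[:,2]>.18)&(q[:,2]<.235)&(abs(q[:,0]-.47)<.04)&(q[:,1]>.285)&(q[:,1]<.34)]
print(len(q),q.min(0),q.max(0))
a=R.from_euler('z',-1.2,degrees=True)*R.from_euler('x',5.4,degrees=True)
l=a.inv().apply(q-[.475,.314,.205])
w=l[(l[:,2]>-.014)&(l[:,2]<.014)&(l[:,1]<.02)]
r=least_squares(lambda c:np.hypot(w[:,0]-c[0],w[:,1]-c[1])-.018,[0,0],loss='soft_l1',f_scale=.0015);print('cup offset local',r.x,len(w),r.cost, 'zrange',np.percentile(l[:,2],[1,5,50,95,99]))
st(); print('expected socket',get_obs()['tool_pos']-a.apply([0,-.066,.0108]))
E
```

```text
top mat pitch 5.46 roll 0.20 1216 0.0010724321948969789 z at(.471,.15) 0.18053025298775693
((474.6595458984375, 153.32302856445312), (82.2056655883789, 97.19690704345703), 0.052833326160907745)
scene mat pitch 5.42 roll 0.19 1123 0.0007399538545699397 0.18081476411547323
725 [0.4528 0.2858 0.1881] [0.4899 0.3372 0.235 ]
cup offset local [ 0.0001 -0.0039] 406 0.0009719230198436516 zrange [-0.0143 -0.0124  0.0054  0.0246  0.028 ]
t 7.3 p [0.4742 0.2452 0.2098] yaw -1.19 pitch 5.48 roll 0.04 F [-1.111  -0.4683 -4.0258] M [-0.0519  0.0025 -0.0236] open 0.1402617074513574 ff 107.51010775566101
expected socket [0.4756 0.3119 0.2053]
```

```bash
python3 -m inch '[[2,-0.3,8,0,0,0],[1,-0.6,18,0,0,0],[-0.2,-0.6,28,0,0,0],[-1.1,-0.6,38,0,0,0],[-2.1,-0.6,48,0,0,0],[-2.7,-0.6,54,0,0,0],[-2.7,-0.6,54.8,0,0,0],[-2.7,-0.6,54.8,0,0,0],[-2.7,-0.6,54.8,0,0,0]]'; python3 go.py; python3 - <<'E'
from m import *
from go import *
s,ds=avg('scene',5);Q=pts('scene',ds);np.save('Q4.npy',Q)
cv2.imwrite('pics/l3.png',cv2.resize(s[230:320,130:250],(720,540),interpolation=cv2.INTER_CUBIC))
o=get_obs();a=R.from_quat(o['eef_rot']);print('socket',np.mean([get_obs()['tool_pos']],0)-(R.from_euler('z',-1.2,degrees=True)*R.from_euler('x',5.45,degrees=True)).apply([0,-.066,.0108]))
E
```

```text
time_s: 8.2
tool_pos: [0.4742, 0.248, 0.1555]
eef_rot: [0.714, 0.699, 0.035, -0.033]
force: [0.2, -0.5, -2.7]
opening: 0.144
finger_force: 107.5
t 8.2 p [0.4742 0.248  0.1555] yaw -1.19 pitch 5.51 roll 0.10 F [ 0.2128 -0.5446 -2.743 ] M [-0.005   0.0153 -0.0567] open 0.14420685398293476 ff 107.51048684120178
socket [0.4753 0.3146 0.1509]
```

View pics/l3.png

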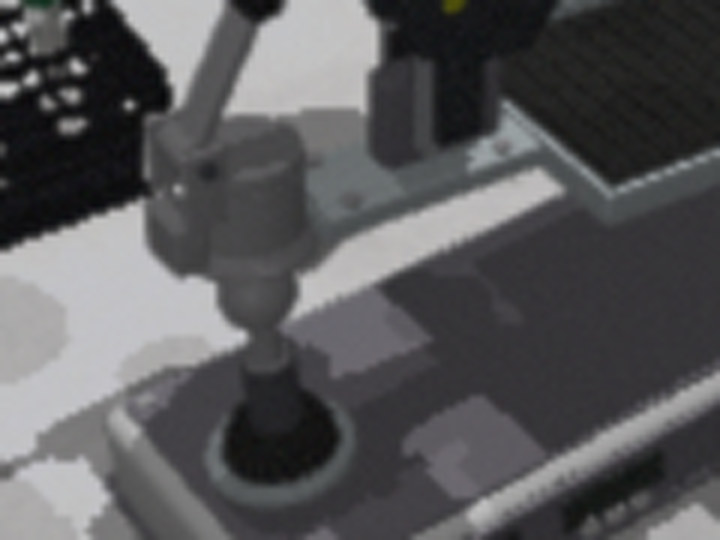

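The cup (crop x 218–305) sits just above the ball (centre about 258,297) and is well aligned. Now I'll feel my way down.

```bash
python3 -m inch '[[-0.2,0,2,0,0,0],[-0.4,0,4,0,0,0],[-0.6,0,6,0,0,0],[-0.7,0,7,0,0,0],[-0.8,0,8,0,0,0],[-0.8,0,8,0,0,0]]'; python3 go.py;  python3 -m inch '[[-0.1,0,1,0,0,0],[-0.2,0,2,0,0,0],[-0.3,0,3,0,0,0],[-0.4,0,4,0,0,0],[-0.4,0,4,0,0,0],[-0.4,0,4,0,0,0]]'; python3 go.py
```

```text
time_s: 9.05
tool_pos: [0.4735, 0.2477, 0.1467]
eef_rot: [0.714, 0.699, 0.034, -0.033]
force: [0.3, -0.4, -2.1]
opening: 0.143
finger_force: 107.5
t 9.05 p [0.4735 0.2477 0.1467] yaw -1.20 pitch 5.47 roll 0.01 F [ 0.282  -0.4408 -2.1386] M [-0.0618  0.0007  0.0395] open 0.14316610587947784 ff 107.50980019569397
time_s: 9.65
tool_pos: [0.4736, 0.2477, 0.1429]
eef_rot: [0.714, 0.699, 0.034, -0.033]
force: [-0.0, -0.4, -2.6]
opening: 0.147
finger_force: 107.5
t 9.65 p [0.4736 0.2477 0.1429] yaw -1.20 pitch 5.48 roll 0.03 F [-0.0441 -0.4053 -2.5837] M [-0.0497 -0.0167 -0.028 ] open 0.14659413663029502 ff 107.50955700874329
```

```bash
for i in 1 2; do :; done; python3 -m inch '[[-0.1,0,1,0,0,0],[-0.2,0,2,0,0,0],[-0.3,0,3,0,0,0],[-0.3,0,3,0,0,0]]'; python3 -m inch '[[-0.05,0,0.5,0,0,0],[-0.1,0,1,0,0,0],[-0.15,0,1.5,0,0,0],[-0.15,0,1.5,0,0,0]]'; python3 -m inch '[[-0.05,0,0.5,0,0,0],[-0.1,0,1,0,0,0],[-0.1,0,1,0,0,0]]'; python3 go.py
```

```text
time_s: 10.05
tool_pos: [0.4735, 0.2476, 0.1396]
eef_rot: [0.714, 0.699, 0.034, -0.033]
force: [0.4, 0.9, -3.4]
opening: 0.144
finger_force: 107.5
time_s: 10.45
tool_pos: [0.4736, 0.2477, 0.1383]
eef_rot: [0.714, 0.699, 0.034, -0.033]
force: [0.2, -0.5, -3.8]
opening: 0.141
finger_force: 107.5
time_s: 10.75
tool_pos: [0.4736, 0.2477, 0.1373]
eef_rot: [0.714, 0.699, 0.034, -0.033]
force: [1.1, 0.4, -3.1]
opening: 0.141
finger_force: 107.5
t 10.75 p [0.4736 0.2477 0.1373] yaw -1.20 pitch 5.48 roll 0.02 F [ 1.0672  0.3549 -3.1202] M [-0.0328  0.0208  0.0411] open 0.14129171388084927 ff 107.51003980636597
```

```bash
python3 -m inch '[[-0.05,0,0.5,0,0,0],[-0.1,0,1,0,0,0],[-0.1,0,1,0,0,0]]'|sed -n '2p;4p';python3 -m inch '[[-0.05,0,0.5,0,0,0],[-0.1,0,1,0,0,0],[-0.1,0,1,0,0,0]]'|sed -n '2p;4p'
```

```text
tool_pos: [0.4738, 0.2475, 0.1364]
force: [-0.5, -1.8, -2.4]
tool_pos: [0.4739, 0.2474, 0.1355]
force: [-0.8, -1.6, -1.7]
```

```bash
python3 go.py; python3 -m inch '[[-0.05,0,0.5,0,0,0],[-0.05,0,0.5,0,0,0]]'|sed -n '2p;4p'
```

```text
t 11.35 p [0.4739 0.2474 0.1355] yaw -1.19 pitch 5.45 roll 0.07 F [-0.7732 -1.6056 -1.6904] M [-0.4178 -0.0608 -0.018 ] open 0.1413696464263607 ff 107.66526818275452
tool_pos: [0.474, 0.2473, 0.135]
force: [0.1, -3.8, -1.2]
```

Contact: the ball pushes the cup toward −y (Fy −3.8), so I'll ease the platform back.

```bash
python3 -m inch '[[-0.4,0,0,0,0,0],[-0.8,0,0,0,0,0],[-0.8,0,0,0,0,0],[-0.8,0,0,0,0,0]]'|sed -n '2p;4p'; python3 go.py;  python3 -m inch '[[0,0,0,0,0,0],[0,0,0,0,0,0]]'|sed -n '4p'
```

```text
tool_pos: [0.4736, 0.2469, 0.1347]
force: [1.2, -2.7, -1.3]
t 11.95 p [0.4736 0.2469 0.1347] yaw -1.20 pitch 5.48 roll 0.03 F [ 1.1808 -2.6528 -1.3272] M [-0.3306 -0.0981 -0.1132] open 0.14459289772155648 ff 107.77616858482361
force: [0.3, -1.4, -1.2]
```

```bash
python3 -m inch '[[-0.4,0,0,0,0,0],[-0.8,0,0,0,0,0],[-0.8,0,0,0,0,0],[-0.8,0,0,0,0,0]]'|sed -n '2p;4p'; python3 go.py;  python3 -m inch '[[0,0,0,0,0,0],[0,0,0,0,0,0]]'|sed -n '4p'; python3 -m inch '[[-0.05,0,0.5,0,0,0],[-0.05,0,0.5,0,0,0],[-0.05,0,0.5,0,0,0]]'|sed -n '2p;4p'
```

```text
tool_pos: [0.4732, 0.2463, 0.1344]
force: [0.4, -0.6, -2.9]
t 12.55 p [0.4732 0.2463 0.1344] yaw -1.20 pitch 5.50 roll -0.02 F [ 0.4476 -0.5597 -2.9424] M [-0.0351 -0.0286  0.0267] open 0.14270508306204852 ff 107.70519733428955
force: [-0.5, -0.8, -2.7]
tool_pos: [0.4736, 0.2461, 0.1342]
force: [0.0, -0.8, -3.0]
```

```bash
for i in 1; do python3 -m inch '[[-0.05,0,0.5,0,0,0],[-0.1,0,1,0,0,0],[-0.1,0,1,0,0,0]]'|sed -n '2p;4p'; done; python3 go.py; python3 -m inch '[[-0.05,0,0.5,0,0,0],[-0.05,0,0.5,0,0,0],[-0.05,0,0.5,0,0,0]]'|sed -n '2p;4p'; python3 go.py
```

```text
tool_pos: [0.4737, 0.2462, 0.1334]
force: [-0.7, -0.3, -1.7]
t 13.35 p [0.4737 0.2462 0.1334] yaw -1.20 pitch 5.50 roll 0.04 F [-0.6957 -0.3079 -1.6765] M [0.1558 0.049  0.0372] open 0.14272010343416797 ff 107.72485971450806
tool_pos: [0.4738, 0.2462, 0.133]
force: [0.2, 0.9, -1.1]
t 13.65 p [0.4738 0.2462 0.133 ] yaw -1.20 pitch 5.50 roll 0.05 F [ 0.1901  0.8849 -1.1447] M [0.1425 0.1288 0.0667] open 0.14342689927984686 ff 107.7720558643341
```

```bash
python3 -m inch '[[-0.05,0,0.5,0,0,0],[-0.05,0,0.5,0,0,0],[-0.05,0,0.5,0,0,0]]'|sed -n '2p;4p'; python3 go.py; python3 -m inch '[[-0.05,0,0.5,0,0,0],[-0.05,0,0.5,0,0,0],[-0.05,0,0.5,0,0,0]]'|sed -n '2p;4p'; python3 go.py
```

```text
tool_pos: [0.4737, 0.2462, 0.1324]
force: [-0.7, 0.6, 0.8]
t 13.95 p [0.4737 0.2462 0.1324] yaw -1.20 pitch 5.50 roll 0.05 F [-0.7059  0.6483  0.8163] M [0.2526 0.1288 0.0609] open 0.14375647664844968 ff 107.93891429901123
tool_pos: [0.4738, 0.2462, 0.1319]
force: [-1.1, -0.1, 1.9]
t 14.25 p [0.4738 0.2462 0.1319] yaw -1.20 pitch 5.50 roll 0.05 F [-1.1088 -0.0523  1.862 ] M [0.2227 0.2776 0.1124] open 0.14207188055063727 ff 108.16510319709778
```

```bash
python3 -m inch '[[-0.02,-0.3,0.2,0,0,0],[-0.05,-0.5,0.4,0,0,0],[-0.05,-0.5,0.4,0,0,0],[-0.05,-0.5,0.4,0,0,0]]'|sed -n '2p;4p'; python3 go.py; python3 -m inch '[[-0.05,0,0.4,0,0,0],[-0.05,0,0.4,0,0,0],[-0.05,0,0.4,0,0,0]]'|sed -n '2p;4p'; python3 go.py
```

```text
tool_pos: [0.4736, 0.2462, 0.1316]
force: [0.3, -0.6, 2.0]
t 14.65 p [0.4736 0.2462 0.1316] yaw -1.20 pitch 5.50 roll 0.10 F [ 0.2831 -0.5605  1.9618] M [0.3024 0.035  0.0338] open 0.1384824144529419 ff 108.22286009788513
tool_pos: [0.4734, 0.2462, 0.1311]
force: [-0.3, -0.4, 4.5]
t 14.95 p [0.4734 0.2462 0.1311] yaw -1.20 pitch 5.50 roll 0.07 F [-0.2756 -0.3752  4.4922] M [0.3603 0.0214 0.002 ] open 0.145520932643592 ff 108.25424909591675
```

```bash
python3 -m inch '[[-0.03,0,0.3,0,0,0],[-0.03,0,0.3,0,0,0],[-0.03,0,0.3,0,0,0]]'|sed -n '2p;4p'; python3 go.py; python3 -m inch '[[-0.03,0,0.3,0,0,0],[-0.03,0,0.3,0,0,0],[-0.03,0,0.3,0,0,0]]'|sed -n '2p;4p'; python3 go.py
```

```text
tool_pos: [0.4734, 0.2462, 0.1309]
force: [-0.4, -0.2, 5.0]
t 15.25 p [0.4734 0.2462 0.1309] yaw -1.20 pitch 5.50 roll 0.07 F [-0.3585 -0.1718  4.9579] M [0.3846 0.1061 0.0259] open 0.1451474150244922 ff 108.41715931892395
tool_pos: [0.4733, 0.2462, 0.1304]
force: [-0.1, -0.8, 5.0]
t 15.55 p [0.4733 0.2462 0.1304] yaw -1.20 pitch 5.50 roll 0.05 F [-0.1424 -0.8465  5.0363] M [0.516  0.0419 0.0364] open 0.14273509702830506 ff 108.51733446121216
```

```bash
python3 -m inch '[[-0.03,0,0.3,0,0,0],[-0.03,0,0.3,0,0,0],[-0.03,0,0.3,0,0,0]]'|sed -n '2p;4p'; python3 go.py; python3 -m inch '[[-0.03,0,0.3,0,0,0],[-0.03,0,0.3,0,0,0],[-0.03,0,0.3,0,0,0]]'|sed -n '2p;4p'; python3 go.py
```

```text
tool_pos: [0.4733, 0.2462, 0.1303]
force: [-0.8, -1.1, 5.6]
t 15.85 p [0.4733 0.2462 0.1303] yaw -1.19 pitch 5.50 roll 0.05 F [-0.7571 -1.0535  5.5711] M [0.5643 0.0979 0.0997] open 0.1458059412140801 ff 108.67277383804321
tool_pos: [0.4733, 0.2462, 0.1301]
force: [-0.8, -0.9, 6.9]
t 16.15 p [0.4733 0.2462 0.1301] yaw -1.19 pitch 5.50 roll 0.05 F [-0.7523 -0.8605  6.8903] M [0.4737 0.1553 0.0886] open 0.1433662285815279 ff 108.82326006889343
```

```bash
python3 -m inch '[[-0.03,-0.2,0.3,0,0,0],[-0.03,-0.2,0.3,0,0,0],[-0.03,-0.2,0.3,0,0,0]]'|sed -n '2p;4p'; python3 go.py
```

```text
tool_pos: [0.4732, 0.2462, 0.1298]
force: [-0.6, -0.8, 5.5]
t 16.45 p [0.4732 0.2462 0.1298] yaw -1.20 pitch 5.50 roll 0.07 F [-0.6234 -0.7506  5.5124] M [0.554  0.088  0.0551] open 0.14378858997344768 ff 108.81421566009521
```

```bash
python3 -m inch '[[-0.03,0,0.3,0,0,0],[-0.03,0,0.3,0,0,0],[-0.03,0,0.3,0,0,0]]'|sed -n '2p;4p'; python3 go.py
```

```text
tool_pos: [0.4732, 0.2462, 0.1296]
force: [-1.1, -1.3, 7.1]
t 16.75 p [0.4732 0.2462 0.1296] yaw -1.20 pitch 5.50 roll 0.07 F [-1.1318 -1.3268  7.0578] M [0.5917 0.1729 0.0349] open 0.1434637807267876 ff 108.84130954742432
```

```bash
python3 -m inch '[[-0.3,-0.3,0.3,0,0,0],[-0.3,-0.3,0.3,0,0,0],[-0.3,-0.3,0.3,0,0,0]]'|sed -n '2p;4p'; python3 go.py
```

```text
tool_pos: [0.4732, 0.2462, 0.1295]
force: [-0.7, -0.9, 6.8]
t 17.05 p [0.4732 0.2462 0.1295] yaw -1.21 pitch 5.54 roll 0.10 F [-0.679  -0.8695  6.7641] M [0.6748 0.104  0.0643] open 0.14121859959175717 ff 108.86274933815002
```

```bash
python3 -m inch '[[-0.03,0,0.3,0,0,0],[-0.03,0,0.3,0,0,0],[-0.03,0,0.3,0,0,0]]'|sed -n '2p;4p'; python3 go.py
```

```text
tool_pos: [0.4732, 0.2462, 0.1293]
force: [-0.5, -0.8, 6.9]
t 17.35 p [0.4732 0.2462 0.1293] yaw -1.19 pitch 5.54 roll 0.10 F [-0.5384 -0.8445  6.8567] M [0.6629 0.1376 0.0588] open 0.14048371029034784 ff 108.96525263786316
```

```bash
python3 -m inch '[[-0.03,0,0.3,0,0,0],[-0.03,0,0.3,0,0,0],[-0.03,0,0.3,0,0,0]]'|sed -n '2p;4p'; python3 go.py
```

```text
tool_pos: [0.4732, 0.2462, 0.1292]
force: [-1.9, -0.9, 8.0]
t 17.65 p [0.4732 0.2462 0.1292] yaw -1.20 pitch 5.54 roll 0.10 F [-1.8547 -0.9473  8.0159] M [0.7099 0.2784 0.1117] open 0.14121082141111968 ff 109.10409450531006
```

```bash
python3 -m inch '[[-0.03,0,0.3,0,0,0],[-0.03,0,0.3,0,0,0],[-0.03,0,0.3,0,0,0]]'|sed -n '2p;4p'; python3 go.py
```

```text
tool_pos: [0.4732, 0.2462, 0.129]
force: [-2.8, -1.5, 8.6]
t 17.95 p [0.4732 0.2462 0.129 ] yaw -1.19 pitch 5.54 roll 0.10 F [-2.8072 -1.471   8.6371] M [0.6813 0.323  0.1233] open 0.1452381816257999 ff 109.2645514011383
```

```bash
python3 -m inch '[[-0.3,-0.5,0,0,0,0],[-0.5,-1,0,0,0,0],[-0.5,-1,0,0,0,0],[-0.5,-1,0,0,0,0]]'|sed -n '2p;4p'; python3 go.py
```

```text
tool_pos: [0.473, 0.2462, 0.1292]
force: [-1.1, -0.3, 8.0]
t 18.35 p [0.473  0.2462 0.1292] yaw -1.22 pitch 5.61 roll 0.22 F [-1.1253 -0.2792  8.0247] M [ 0.7985 -0.031   0.0124] open 0.14356265266633797 ff 109.1240930557251
```

```bash
cat > mat.py <<'E'
from m import *
from go import *
def mat():
    t,d=avg('top',5);P=pts('top',d); m=P[208:252,205:258].reshape(-1,3);m=m[(m[:,2]>.085)&(m[:,2]<.25)&(m[:,1]>.10)&(m[:,1]<.21)]
    x=m
    for _ in range(4):
        A=np.c_[x[:,:2],np.ones(len(x))];c=np.linalg.lstsq(A,x[:,2],rcond=None)[0];r=x[:,2]-A@c;x=x[abs(r)<.004]
    print('mat pitch %.2f roll %.2f'%tuple(np.degrees(np.arctan(c[[1,0]]))),len(x),'z(.471,.15) %.4f'%(c@[.471,.15,1]))
mat(); st()
E
python3 mat.py
```

```text
mat pitch 6.20 roll 0.33 1430 z(.471,.15) 0.0986
t 18.6 p [0.4731 0.2462 0.1292] yaw -1.22 pitch 5.61 roll 0.22 F [0.0053 0.2373 7.3315] M [ 0.843  -0.0045  0.0552] open 0.14627011891161537 ff 109.12649273872375
```

```bash
python3 -m inch '[[-0.03,0,0.3,0,0,0],[-0.03,0,0.3,0,0,0],[-0.03,0,0.3,0,0,0]]' - 120|sed -n '2p;4p'; python3 go.py
```

```text
tool_pos: [0.4731, 0.2461, 0.129]
force: [-0.7, -0.4, 8.6]
t 18.9 p [0.4731 0.2461 0.129 ] yaw -1.21 pitch 5.61 roll 0.22 F [-0.7154 -0.4498  8.6149] M [0.845  0.0047 0.0555] open 0.14335945637955216 ff 117.3169755935669
```

```bash
python3 -m inch '[[-0.03,0,0.3,0,0,0],[-0.03,0,0.3,0,0,0],[-0.03,0,0.3,0,0,0]]'|sed -n '2p;4p'; python3 go.py
```

```text
tool_pos: [0.4731, 0.2462, 0.1289]
force: [-0.6, 0.1, 9.1]
t 19.2 p [0.4731 0.2462 0.1289] yaw -1.21 pitch 5.61 roll 0.22 F [-0.5748  0.0598  9.1468] M [0.9423 0.0974 0.0376] open 0.1419193385028269 ff 117.51564502716064
```

```bash
python3 -m inch '[[-0.02,0,0.2,0,0,0],[-0.02,0,0.2,0,0,0],[-0.02,0,0.2,0,0,0]]'|sed -n '2p;4p'; python3 go.py
```

```text
tool_pos: [0.4731, 0.2461, 0.1288]
force: [-0.7, -1.5, 8.8]
t 19.5 p [0.4731 0.2461 0.1288] yaw -1.21 pitch 5.61 roll 0.21 F [-0.667  -1.5147  8.822 ] M [0.8538 0.1185 0.0438] open 0.1382796099846614 ff 117.61513352394104
```

```bash
python3 -m inch '[[-0.02,0,0.2,0,0,0],[-0.02,0,0.2,0,0,0],[-0.02,0,0.2,0,0,0]]'|sed -n '2p;4p'; python3 go.py
```

```text
tool_pos: [0.4731, 0.2461, 0.1287]
force: [-0.8, -1.3, 9.4]
t 19.8 p [0.4731 0.2461 0.1287] yaw -1.21 pitch 5.61 roll 0.22 F [-0.8033 -1.3086  9.3644] M [0.8678 0.1854 0.1186] open 0.14139895529679816 ff 117.7260410785675
```

```bash
python3 -m inch '[[-0.2,-0.3,0.2,0,0,0],[-0.2,-0.3,0.2,0,0,0],[-0.2,-0.3,0.2,0,0,0]]'|sed -n '2p;4p'; python3 go.py
```

```text
tool_pos: [0.4729, 0.2463, 0.1283]
force: [-0.1, -0.3, 7.9]
t 20.1 p [0.4729 0.2463 0.1283] yaw -1.23 pitch 5.65 roll 0.25 F [-0.0848 -0.2785  7.9233] M [ 1.0086 -0.0186  0.0083] open 0.1449731740490105 ff 117.66026258468628
```

```bash
python3 -m inch '[[-0.02,0,0.2,0,0,0],[-0.02,0,0.2,0,0,0],[-0.02,0,0.2,0,0,0]]'|sed -n '2p;4p'; python3 go.py
```

```text
tool_pos: [0.4729, 0.2463, 0.1281]
force: [0.7, 1.1, 7.6]
t 20.4 p [0.4729 0.2463 0.1281] yaw -1.23 pitch 5.65 roll 0.24 F [0.6604 1.0522 7.6423] M [ 1.0464 -0.0043  0.0214] open 0.14193486353076445 ff 117.66587734222412
```

```bash
python3 -m inch '[[-0.03,0,0.3,0,0,0],[-0.03,0,0.3,0,0,0],[-0.03,0,0.3,0,0,0]]'|sed -n '2p;4p'; python3 go.py
```

```text
tool_pos: [0.4729, 0.2463, 0.1279]
force: [-0.6, 0.6, 8.2]
t 20.7 p [0.4729 0.2463 0.1279] yaw -1.22 pitch 5.65 roll 0.24 F [-0.6351  0.5743  8.1596] M [0.9948 0.0413 0.0618] open 0.13937374994658838 ff 117.6849353313446
```

```bash
python3 -m inch '[[-0.03,0,0.3,0,0,0],[-0.03,0,0.3,0,0,0],[-0.03,0,0.3,0,0,0]]'|sed -n '2p;4p'; python3 mat.py
```

```text
tool_pos: [0.4729, 0.2463, 0.1278]
force: [-2.5, 0.6, 10.4]
mat pitch 6.43 roll 0.49 1435 z(.471,.15) 0.0967
t 21.25 p [0.473  0.2463 0.1278] yaw -1.22 pitch 5.65 roll 0.24 F [-1.0525 -0.1413  9.7728] M [1.0057 0.1414 0.075 ] open 0.13708193634359667 ff 117.70028114318848
```

```bash
python3 -m inch '[[0,-0.5,0,0,0,0],[0,-1,0,0,0,0],[0,-1,0,0,0,0],[0,-1,0,0,0,0]]'|sed -n '2p;4p'; python3 go.py
```

```text
tool_pos: [0.4728, 0.2463, 0.128]
force: [1.2, -0.1, 7.7]
t 21.65 p [0.4728 0.2463 0.128 ] yaw -1.23 pitch 5.67 roll 0.35 F [ 1.1706 -0.1299  7.6516] M [ 0.9629 -0.2411 -0.0581] open 0.13823098348656823 ff 117.72314786911011
```

```bash
python3 -m inch '[[-0.02,0,0.2,0,0,0],[-0.02,0,0.2,0,0,0],[-0.02,0,0.2,0,0,0]]'|sed -n '2p;4p'; python3 go.py
```

```text
tool_pos: [0.4728, 0.2463, 0.1279]
force: [0.7, -0.2, 9.1]
t 21.95 p [0.4728 0.2463 0.1279] yaw -1.23 pitch 5.67 roll 0.35 F [ 0.7368 -0.1657  9.0787] M [ 0.9464 -0.1395 -0.0822] open 0.1429633879569127 ff 117.7347993850708
```

```bash
python3 -m inch '[[-0.02,0.3,0.2,0,0,0],[-0.02,0.3,0.2,0,0,0],[-0.02,0.3,0.2,0,0,0]]'|sed -n '2p;4p'; python3 go.py
```

```text
tool_pos: [0.4727, 0.2465, 0.1272]
force: [0.6, 2.3, 6.6]
t 22.25 p [0.4727 0.2465 0.1272] yaw -1.24 pitch 5.69 roll 0.31 F [0.5666 2.3108 6.6237] M [ 1.0458 -0.1838 -0.0504] open 0.1382865767724626 ff 117.577064037323
```

```bash
python3 -m inch '[[-0.02,0,0.2,0,0,0],[-0.02,0,0.2,0,0,0],[-0.02,0,0.2,0,0,0]]'|sed -n '2p;4p'; python3 go.py
```

```text
tool_pos: [0.4727, 0.2465, 0.127]
force: [0.8, 1.2, 8.3]
t 22.55 p [0.4727 0.2465 0.127 ] yaw -1.24 pitch 5.69 roll 0.30 F [0.7512 1.2492 8.264 ] M [ 1.0657 -0.1464 -0.0743] open 0.13963200697768727 ff 117.58129119873047
```

```bash
python3 -m inch '[[0.3,0.2,0.2,0,0,0],[0.3,0.2,0.2,0,0,0],[0.3,0.2,0.2,0,0,0]]'|sed -n '2p;4p'; python3 go.py
```

```text
tool_pos: [0.4726, 0.2467, 0.1264]
force: [1.4, 2.3, 5.5]
t 22.85 p [0.4726 0.2467 0.1264] yaw -1.24 pitch 5.67 roll 0.28 F [1.3955 2.2836 5.5455] M [ 1.0036 -0.2274 -0.1047] open 0.14276841170091042 ff 117.27779388427734
```

```bash
python3 -m inch '[[0,0,0.3,0,0,0],[0,0,0.3,0,0,0],[0,0,0.3,0,0,0]]'|sed -n '2p;4p'; python3 go.py
```

```text
tool_pos: [0.4726, 0.2467, 0.1261]
force: [1.1, 1.8, 6.3]
t 23.15 p [0.4726 0.2467 0.1261] yaw -1.24 pitch 5.66 roll 0.27 F [1.1348 1.8102 6.3361] M [ 0.9612 -0.1829 -0.073 ] open 0.14390799294480036 ff 117.2889232635498
```

Now it is moving past the keeper; I'll ease the lateral load as I go.

```bash
python3 -m inch '[[0.4,0.3,0.3,0,0,0],[0.4,0.3,0.3,0,0,0],[0.4,0.3,0.3,0,0,0]]'|sed -n '2p;4p'; python3 go.py
```

```text
tool_pos: [0.4724, 0.247, 0.1249]
force: [2.7, 3.7, 2.4]
t 23.45 p [0.4724 0.247  0.1249] yaw -1.25 pitch 5.63 roll 0.22 F [2.7256 3.6714 2.4399] M [ 1.0641 -0.5937 -0.1918] open 0.14086715996902288 ff 116.9362199306488
```

```bash
python3 -m inch '[[0,0.2,0.4,0,0,0],[0,0.2,0.4,0,0,0],[0,0.2,0.4,0,0,0]]'|sed -n '2p;4p'; python3 go.py
```

```text
tool_pos: [0.4721, 0.247, 0.1242]
force: [3.9, 6.2, 1.1]
t 23.75 p [0.4721 0.247  0.1242] yaw -1.26 pitch 5.63 roll 0.16 F [3.9464 6.2005 1.0773] M [ 1.2182 -0.6179 -0.2533] open 0.1456832261631435 ff 116.9322681427002
```

```bash
python3 -m inch '[[0,0.2,0.4,0,0,0],[0,0.2,0.4,0,0,0],[0,0.2,0.4,0,0,0]]'|sed -n '2p;4p'; python3 mat.py
```

```text
tool_pos: [0.4722, 0.2471, 0.1238]
force: [2.9, 4.9, 1.6]
mat pitch 5.95 roll 0.33 1418 z(.471,.15) 0.0933
t 24.3 p [0.4722 0.247  0.1238] yaw -1.26 pitch 5.63 roll 0.12 F [1.9834 5.1123 0.8816] M [ 1.2853 -0.5363 -0.21  ] open 0.1409080536833374 ff 117.02151417732239
```

```bash
python3 -m inch '[[0.5,0.4,0,0,0,0],[1,0.8,0,0,0,0],[1,0.8,0.0,0,0,0],[1,0.8,0.0,0,0,0]]'|sed -n '2p;4p'; python3 go.py
```

```text
tool_pos: [0.4724, 0.2472, 0.1234]
force: [2.7, 4.2, -0.4]
t 24.7 p [0.4724 0.2472 0.1234] yaw -1.22 pitch 5.51 roll 0.05 F [ 2.7228  4.2103 -0.416 ] M [ 1.037  -0.5747 -0.1738] open 0.1404780364609032 ff 116.96486592292786
```

```bash
python3 -m inch '[[0.6,0.5,0.3,0,0,0],[1.2,0.8,0.3,0,0,0],[1.2,0.8,0.3,0,0,0],[1.2,0.8,0.3,0,0,0]]'|sed -n '2p;4p'; python3 go.py
```

```text
tool_pos: [0.4724, 0.2475, 0.1228]
force: [1.1, 1.2, -1.6]
t 25.1 p [0.4724 0.2475 0.1228] yaw -1.19 pitch 5.39 roll -0.07 F [ 1.13    1.2482 -1.6147] M [ 0.2537 -0.3321 -0.124 ] open 0.14029194213954896 ff 116.96263074874878
```

```bash
python3 -m inch '[[0.3,0.3,0.3,0,0,0],[0.6,0.4,0.6,0,0,0],[0.6,0.4,0.6,0,0,0]]'|sed -n '2p;4p'; python3 go.py
```

```text
tool_pos: [0.4726, 0.2479, 0.1218]
force: [1.5, -1.8, -3.0]
t 25.4 p [0.4726 0.2479 0.1218] yaw -1.17 pitch 5.35 roll -0.10 F [ 1.5378 -1.7692 -3.0297] M [-0.3524 -0.2804 -0.1774] open 0.14190780383584448 ff 116.91558480262756
```

```bash
python3 -m inch '[[-0.3,0.2,0.4,0,0,0],[-0.4,0.4,0.8,0,0,0],[-0.4,0.4,0.8,0,0,0]]'|sed -n '2p;4p'; python3 go.py
```

```text
tool_pos: [0.4729, 0.248, 0.1213]
force: [-1.0, -2.0, -4.5]
t 25.7 p [0.4729 0.248  0.1213] yaw -1.18 pitch 5.41 roll -0.11 F [-0.9918 -1.9855 -4.4892] M [-0.4253  0.0344 -0.0032] open 0.13890246144265114 ff 116.922208070755
```

```bash
python3 -m inch '[[-0.1,0.1,0.4,0,0,0],[-0.1,0.2,0.8,0,0,0],[-0.1,0.2,0.8,0,0,0]]'|sed -n '2p;4p'; python3 go.py
```

```text
tool_pos: [0.4734, 0.2482, 0.1208]
force: [-1.1, -1.8, -4.9]
t 26.0 p [0.4734 0.2482 0.1208] yaw -1.18 pitch 5.44 roll -0.06 F [-1.0853 -1.7744 -4.9302] M [-0.4783  0.219   0.0859] open 0.14409376471229884 ff 116.92750453948975
```

```bash
python3 -m inch '[[-0.1,0,0.3,0,0,0],[-0.1,0,0.6,0,0,0],[-0.1,0,0.6,0,0,0]]'|sed -n '2p;4p'; python3 go.py
```

```text
tool_pos: [0.4738, 0.2483, 0.1205]
force: [-0.8, -1.7, -4.0]
t 26.3 p [0.4738 0.2483 0.1205] yaw -1.19 pitch 5.46 roll -0.02 F [-0.7654 -1.7375 -4.0234] M [-0.421   0.2935  0.1508] open 0.1394053137415654 ff 116.9395387172699
```

```bash
python3 -m inch '[[-0.4,-0.3,0.4,0,0,0],[-0.5,-0.4,0.8,0,0,0],[-0.5,-0.4,0.8,0,0,0]]'|sed -n '2p;4p'; python3 go.py
```

```text
tool_pos: [0.4739, 0.2483, 0.1201]
force: [-2.3, -0.4, -3.0]
t 26.6 p [0.4739 0.2483 0.1201] yaw -1.21 pitch 5.53 roll 0.05 F [-2.3469 -0.3637 -2.9576] M [-0.1312  0.3047  0.1451] open 0.14384863546287258 ff 117.01760530471802
```

```bash
python3 -m inch '[[-0.2,0,0.4,0,0,0],[-0.2,0,0.8,0,0,0],[-0.2,0,0.8,0,0,0]]'|sed -n '2p;4p'; python3 mat.py
```

```text
tool_pos: [0.4739, 0.2483, 0.1195]
force: [-1.8, 0.8, -1.0]
mat pitch 5.30 roll -0.06 1312 z(.471,.15) 0.0898
t 27.15 p [0.4739 0.2483 0.1194] yaw -1.20 pitch 5.53 roll 0.06 F [-2.5891  1.4854 -0.4625] M [0.3844 0.4593 0.2943] open 0.1400580030439534 ff 117.34258890151978
```

```bash
python3 -m inch '[[0.1,-0.4,0.2,0,0,0],[0.2,-0.6,0.4,0,0,0],[0.2,-0.6,0.4,0,0,0]]'|sed -n '2p;4p'; python3 go.py
```

```text
tool_pos: [0.4739, 0.2483, 0.1192]
force: [-1.3, 0.3, -0.5]
t 27.45 p [0.4739 0.2483 0.1192] yaw -1.21 pitch 5.52 roll 0.12 F [-1.2661  0.3177 -0.5342] M [0.3448 0.2431 0.1034] open 0.13829712881511916 ff 117.41165399551392
```

```bash
python3 -m inch '[[0,-0.1,0.4,0,0,0],[0,-0.2,0.4,0,0,0],[0,-0.2,0.4,0,0,0]]'|sed -n '2p;4p'; python3 go.py
```

```text
tool_pos: [0.4738, 0.2483, 0.1189]
force: [-1.5, -0.2, 0.9]
t 27.75 p [0.4738 0.2483 0.1189] yaw -1.21 pitch 5.52 roll 0.14 F [-1.5469 -0.1581  0.8861] M [0.4334 0.0693 0.0625] open 0.1421915488337259 ff 117.66268372535706
```

```bash
python3 -m inch '[[0,0,0.3,0,0,0],[0,0,0.3,0,0,0],[0,0,0.3,0,0,0]]'|sed -n '2p;4p'; python3 go.py
```

```text
tool_pos: [0.4738, 0.2483, 0.1186]
force: [-0.0, -0.1, 3.8]
t 28.05 p [0.4738 0.2483 0.1186] yaw -1.20 pitch 5.51 roll 0.13 F [-0.0169 -0.0686  3.8202] M [ 0.4088 -0.0045  0.0102] open 0.13723032202355648 ff 117.98333644866943
```

```bash
python3 -m inch '[[0,0,0.3,0,0,0],[0,0,0.3,0,0,0],[0,0,0.3,0,0,0]]'|sed -n '2p;4p'; python3 go.py
```

```text
tool_pos: [0.4737, 0.2484, 0.1183]
force: [1.7, -0.7, 4.4]
t 28.35 p [0.4737 0.2484 0.1183] yaw -1.21 pitch 5.51 roll 0.13 F [ 1.6768 -0.7041  4.4147] M [ 0.4562 -0.0648  0.0282] open 0.1376861310295995 ff 118.2522439956665
```

```bash
python3 -m inch '[[0,0,0.2,0,0,0],[0,0,0.2,0,0,0],[0,0,0.2,0,0,0],[0,0,0.2,0,0,0]]'|sed -n '2p;4p'; python3 mat.py; python3 - <<'E'
from m import *
s,_=avg('scene',2); t,_=avg('top',2)
o=np.zeros((560,720,3),np.uint8);o[:400]=cv2.resize(s[230:330,130:310],(720,400),interpolation=cv2.INTER_CUBIC);o[400:,:480]=cv2.resize(t[200:260,160:340],(480,160));cv2.imwrite('pics/l5.png',o)
E
```

```text
tool_pos: [0.4737, 0.2484, 0.1182]
force: [-0.5, -0.6, 6.1]
mat pitch 5.39 roll 0.23 1087 z(.471,.15) 0.0881
t 29.0 p [0.4737 0.2484 0.1182] yaw -1.20 pitch 5.51 roll 0.12 F [-0.0014 -1.3688  5.8485] M [0.512  0.0201 0.0008] open 0.13891185519208324 ff 118.3390760421753m.py:6: RuntimeWarning: All-NaN slice encountered
  return np.mean(I,0).astype(np.uint8),np.nanmedian(D,0)
```

View pics/l5.png

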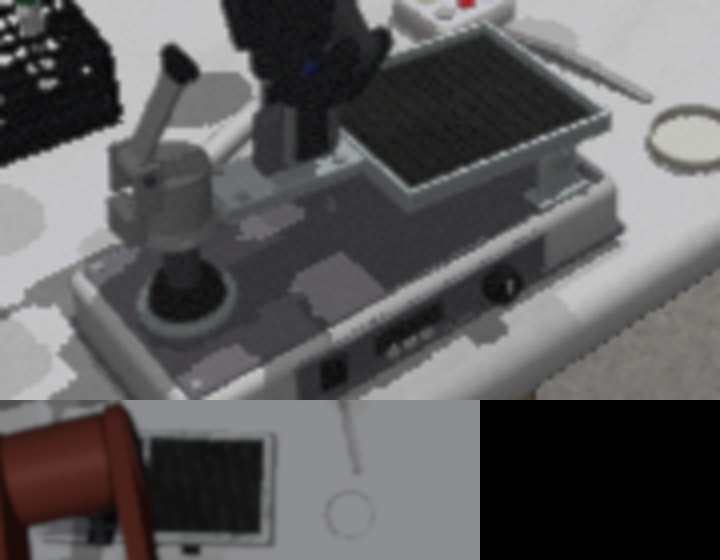

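The cup has swallowed the ball (only the neck shows below it at crop (185,260)), and the force rose again at the expected 16 mm depth, so the socket is home. Next I'll ease the load and release.

```bash
python3 -m inch '[[0,0,-0.3,0,0,0],[0,0,-0.6,0,0,0],[0,0,-0.6,0,0,0],[0,0,-0.6,0,0,0]]'|sed -n '2p;4p'; python3 -m inch '[[0,0,0,0,0,0],[0,0,0,0,0,0],[0,0,0,0,0,0],[0,0,0,0,0,0],[0,0,0,0,0,0]]' -0.2 20; python3 mat.py
```

```text
tool_pos: [0.4736, 0.2483, 0.1184]
force: [1.7, -0.4, 4.6]
time_s: 30.1
tool_pos: [0.4725, 0.248, 0.1176]
eef_rot: [0.714, 0.699, 0.034, -0.033]
force: [-0.2, 0.1, -0.3]
opening: 0.402
finger_force: 0.0
mat pitch 5.44 roll 0.19 1074 z(.471,.15) 0.0882
t 30.35 p [0.473  0.2482 0.1181] yaw -1.19 pitch 5.48 roll 0.03 F [ 0.2347  1.1435 -0.4861] M [-0.0567 -0.0089  0.0005] open 0.3976882570341875 ff 0.0
```

```bash
python3 -m inch '[[0,0,-5,0,0,0],[0,0,-20,0,0,0],[0,0,-45,0,0,0],[0,0,-75,0,0,0],[0,0,-100,0,0,0],[0,0,-110,0,0,0],[0,0,-110,0,0,0]]'; python3 -m inch '[[10,0,0,0,0,0],[30,0,0,0,0,0],[50,0,0,0,0,0],[62,0,0,0,0,0],[65,0,0,0,0,0],[65,0,0,0,0,0],[65,0,0,0,0,0],[65,0,0,0,0,0]]' -1 40; python3 - <<'E'
from m import *
from go import *
st()
from rig import arm; print(arm.tip_extent)
s,ds=avg('scene',4);Q=pts('scene',ds);np.save('Q6.npy',Q)
cv2.imwrite('pics/l6.png',cv2.resize(s[200:320,130:290],(720,540),interpolation=cv2.INTER_CUBIC))
a=R.from_euler('z',-1.2,degrees=True)*R.from_euler('x',5.45,degrees=True)
sock=np.array([.4733,.2483,.1181])-a.apply([0,-.066,.0108]);org=sock-a.apply([0,.095,.016]);print('sock',sock,'org',org)
o=get_obs();print('TCP in platform',a.inv().apply(o['tool_pos']-org))
l=a.inv().apply(Q[200:320,130:290].reshape(-1,3)-org);k=(abs(l[:,0])<.014)&(l[:,1]>.08)&(l[:,1]<.115)&(l[:,2]>.075)&(l[:,2]<.095);print('lever end pts',k.sum(),l[k].mean(0),np.percentile(l[k],[2,98],axis=0))
E
```

```text
time_s: 31.05
tool_pos: [0.4742, 0.238, 0.2306]
eef_rot: [0.714, 0.699, 0.037, -0.032]
force: [0.4, -0.6, -0.1]
opening: 0.401
finger_force: 0.0
time_s: 31.85
tool_pos: [0.4739, 0.3017, 0.2335]
eef_rot: [0.714, 0.699, 0.034, -0.033]
force: [-0.4, 0.1, -0.3]
opening: -0.001
finger_force: 0.0
t 31.85 p [0.4739 0.3017 0.2335] yaw -1.24 pitch 5.45 roll 0.00 F [-0.4378  0.0964 -0.2925] M [-0.0422 -0.0243 -0.0406] open -0.0013297294971930443 ff 0.0
0.011
sock [0.4747 0.315  0.1136] org [0.4727 0.222  0.0887]
TCP in platform [-0.0003  0.0934  0.137 ]
lever end pts 103 [-0.0033  0.0895  0.0865] [[-0.0118  0.0825  0.0755]
 [ 0.0089  0.0952  0.0938]]
```

View pics/l6.png

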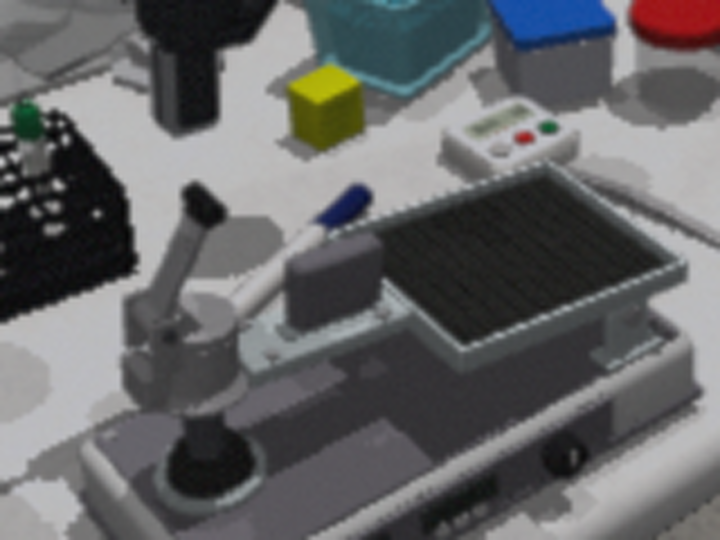

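```bash
python3 -m inch '[[0.6,0,10,0,0,0],[0.6,0,24,0,0,0],[0.6,0,30,0,0,0],[0.6,0,33,0,0,0],[-3.3,0,36.2,0,0,0],[-7.2,0,38.4,0,0,0],[-10.7,0,41.3,0,0,0],[-14.2,0,44.2,0,0,0],[-17.1,0,47.7,0,0,0],[-20,0,51.2,0,0,0]]'; python3 go.py
```

```text
time_s: 33.05
tool_pos: [0.4741, 0.2865, 0.1816]
eef_rot: [0.713, 0.699, 0.034, -0.032]
force: [-2.5, -2.8, 5.5]
opening: -0.001
finger_force: 2.6
t 33.05 p [0.4741 0.2865 0.1816] yaw -1.16 pitch 5.37 roll 0.07 F [-2.4536 -2.7517  5.4646] M [-0.5758  0.2749  0.0446] open -0.0008608959691926702 ff 2.5628209579735994
```

```bash
python3 -m inch '[[-2.3,0,3.8,0,0,0],[-4.5,0,7.8,0,0,0],[-6.1,0,12,0,0,0],[-7.6,0,16.3,0,0,0],[-8.5,0,20.5,0,0,0],[-9.0,0,23.5,0,0,0],[-9.2,0,25.3,0,0,0],[-9.2,0,25.3,0,0,0]]'; python3 go.py
```

```text
time_s: 33.85
tool_pos: [0.4735, 0.2809, 0.1544]
eef_rot: [0.714, 0.699, 0.034, -0.034]
force: [0.2, 0.4, 1.3]
opening: 0.002
finger_force: 0.1
t 33.85 p [0.4735 0.2809 0.1544] yaw -1.21 pitch 5.51 roll 0.01 F [0.165  0.4105 1.2938] M [-0.0989 -0.0329  0.0812] open 0.0016707918798485942 ff 0.12991801835596561
```

Nearly down. I'll feel for the stop.

```bash
python3 -m inch '[[0,0,1,0,0,0],[-0.1,0,2,0,0,0],[-0.1,0,3,0,0,0],[-0.1,0,3,0,0,0]]'|sed -n '2p;4p';  python3 -m inch '[[0,0,0.5,0,0,0],[0,0,1,0,0,0],[0,0,1,0,0,0]]'|sed -n '2p;4p'; python3 go.py
```

```text
tool_pos: [0.4735, 0.281, 0.1518]
force: [-0.4, 0.0, 0.4]
tool_pos: [0.4737, 0.281, 0.1512]
force: [-1.1, -1.6, 2.9]
t 34.55 p [0.4737 0.281  0.1512] yaw -1.20 pitch 5.50 roll 0.03 F [-1.1436 -1.5936  2.9474] M [-0.0841  0.161   0.0183] open 0.000838164975116969 ff 1.6765284352004528
```

```bash
python3 -m inch '[[0,0,0.4,0,0,0],[0,0,0.4,0,0,0],[0,0,0.4,0,0,0]]'|sed -n '2p;4p'; python3 go.py
```

```text
tool_pos: [0.4737, 0.2811, 0.1509]
force: [-0.7, -1.4, 5.7]
t 34.85 p [0.4737 0.2811 0.1509] yaw -1.20 pitch 5.50 roll 0.04 F [-0.7328 -1.4314  5.701 ] M [-0.0947  0.2686  0.0323] open 0.0017776245919799804 ff 2.6149332895874977
```

```bash
python3 -m inch '[[0,0,0.3,0,0,0],[0,0,0.3,0,0,0],[0,0,0.3,0,0,0]]'|sed -n '2p;4p'; python3 -m inch '[[0,0,-2,0,0,0],[0,0,-10,0,0,0],[0,0,-30,0,0,0],[0,0,-60,0,0,0],[0,0,-95,0,0,0],[0,0,-120,0,0,0],[0,0,-130,0,0,0],[0,0,-130,0,0,0]]'; python3 - <<'E'
from m import *
s,ds=avg('scene',4);Q=pts('scene',ds)
cv2.imwrite('pics/l7.png',cv2.resize(s[220:320,130:290],(720,450),interpolation=cv2.INTER_CUBIC))
a=R.from_euler('z',-1.2,degrees=True)*R.from_euler('x',5.45,degrees=True)
l=a.inv().apply(Q[200:320,130:290].reshape(-1,3)-[.4727,.222,.0887])
for y in (55,58,61,64,70,80,90,95,105):
    k=(abs(l[:,0])<.009)&(abs(l[:,1]-y/1000)<.002)&(l[:,2]<.11)&(l[:,2]>-.01);print(y,k.sum(),np.percentile(l[k,2],90) if k.sum() else 0)
E
python3 mat.py
```

```text
tool_pos: [0.4737, 0.2811, 0.1508]
force: [-1.4, -1.3, 5.6]
time_s: 35.95
tool_pos: [0.4743, 0.2688, 0.2814]
eef_rot: [0.714, 0.699, 0.036, -0.032]
force: [0.2, 0.6, -0.7]
opening: -0.005
finger_force: 0.0
55 19 0.0455364578155217
58 22 0.0466589796659966
61 27 0.04602876181903088
64 32 0.045257407994106894
70 22 0.04459683173879201
80 16 0.04427676202595027
90 16 0.04475615037012555
95 20 0.044627536553664325
105 4 0.04569608026059442
mat pitch 5.43 roll -0.03 1074 z(.471,.15) 0.0882
t 36.4 p [0.4729 0.2685 0.2786] yaw -1.20 pitch 5.45 roll -0.06 F [-0.2524 -0.9654 -0.5688] M [-0.0673  0.0456  0.0045] open -0.002115588414741579 ff 0.0
```

View pics/l7.png

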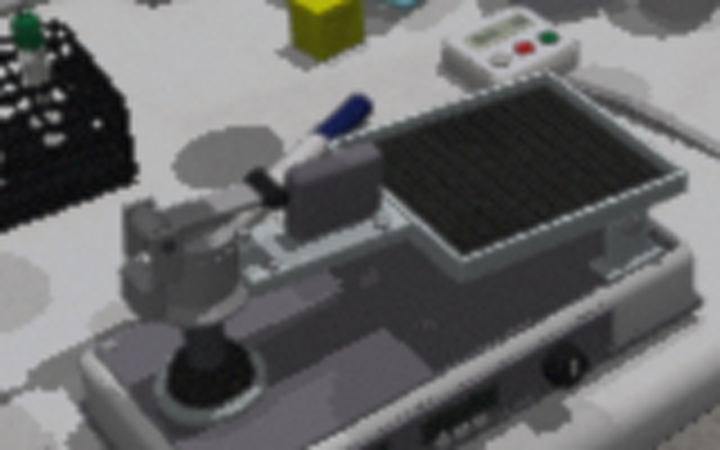

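The lever lies flat over the cup (bar at crop (265,188), top about 45 mm above the underside, as expected when fully down), and the tail rests on the roller.

```bash
python3 -c "
from rig import job
print(job.job_done())"
```

```text
the job is handed in; nothing more can be done
None
```

The platform is back on the rocker and the job is handed in (no verdict was returned): the socket snapped home on the ball, the tail rests on the roller, the latch lever is fully down, and the peak load on the ball was about 13 N by wrist force.

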